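Rotate three optical parts between their stations

TASK

On this vision-lab bench each of three parts stands on the wrong station. Using the empty cork mat as the free spot for one of them on the way, get the black camera lens centred on the round turntable, the post-mounted mirror centred in the shallow grey tray and the aluminium step gauge centred on the square perforated plate, each upright and the mat empty again. Set the parts down rather than dropping them, and leave the bottle, the mug and the screwdriver where they are.

Things in the scene. Friction and masses are not known exactly. Their poses are not given: they have to be found in the camera images.
- lens: Loose black camera lens standing on end, round, 85 mm tall, 0.22 kg: flange at the foot 54 mm diameter and 10 mm high, barrel 46 mm diameter from 12 to 72 mm height, then 42 mm diameter up to the top, which has glass in it. Origin: centre of its underside; z up its axis. Starts on the perforated plate.
- gauge: Loose aluminium step gauge, a stair of three steps, 60 mm long (its x) and 36 mm wide (its y), 0.22 kg: each step is 20 mm long, heights 20, 40 and 60 mm going from -x to +x. Origin: centre of its underside; centre of mass 7 mm towards +x. Starts in the grey tray.
- mirror: Loose mirror on a post, 112 mm tall, 0.25 kg: heavy round steel foot 56 mm diameter and 12 mm high, post 13 mm diameter up to 62 mm, then a black upright square mount 50 mm wide (its y), 50 mm high (62 to 112 mm) and 14 mm thick (its x; the round mirror adds 2 mm on -x), mid-thickness over the centre of the foot. Two small brass knobs stick out 12 mm on +x at 69 mm height, 16 mm either side of the middle. Origin: centre of the foot's underside; z up. Starts on the turntable.
- plate: Fixed black square perforated plate, 110 x 110 x 12 mm, with a 4 x 4 pattern of small holes; flat. Origin: centre of its underside on the table; top at 12 mm; x and y along its sides.
- turntable: Fixed round aluminium turntable, disc 104 mm diameter with tick marks on a grey square foot. Origin: centre of its underside on the table; flat top at 26 mm.
- tray: Fixed shallow grey plastic tray, 116 mm (its x) by 104 mm (its y), rim 10 mm high with 4 mm walls; inner floor at 4 mm. Origin: centre of its underside on the table.
- mat: Fixed square cork mat, 100 x 100 x 4 mm, empty at the start: the free spot. Origin: centre of its underside on the table; top at 4 mm.
- bottle: Loose small white bottle with a black cap, upright, 32 mm diameter, 80 mm tall, 80 g; a bystander between the stations. Origin: centre of its underside.
- mug: Loose white mug, upright, 76 mm diameter, 90 mm tall, handle to its +y; a bystander. Origin: centre of its underside.
- driver: Loose screwdriver lying on the table, 170 mm long along its x; a bystander. Origin: its underside, about the middle of its length.

How it is judged:
On the way:
1. one of the three parts stands upright on the cork mat, released, its centre within 40 mm of the mat's (((horizontal distance between lens and mat below 0.04 m and z of lens in the frame of mat between 0 and 0.008 m and angle between lens's own z axis and vertical below 0.1 rad and contact force between lens and the fingers below 0.1 N and linear speed of lens below 0.02 m/s) or (horizontal distance between gauge and mat below 0.04 m and z of gauge in the frame of mat between 0 and 0.008 m and angle between gauge's own z axis and vertical below 0.1 rad and contact force between gauge and the fingers below 0.1 N and linear speed of gauge below 0.02 m/s) or (horizontal distance between mirror and mat below 0.04 m and z of mirror in the frame of mat between 0 and 0.008 m and angle between mirror's own z axis and vertical below 0.1 rad and contact force between mirror and the fingers below 0.1 N and linear speed of mirror below 0.02 m/s))), for 0.2 s.
At the end, for the whole second after the job is handed in: The lens stands on the turntable, the mirror on the floor of the tray and the gauge on the perforated plate, each upright (within 0.1 rad), with its centre within 15 mm of the station's centre, released and at rest (so the mat is empty) (horizontal distance between lens and turntable below 0.015 m and z of lens in the frame of turntable between 0.022 and 0.03 m and angle between each of lens, mirror, gauge's own z axis and vertical below 0.1 rad and contact force between each of lens, mirror, gauge and the fingers below 0.1 N and linear speed of each of lens, mirror, gauge below 0.02 m/s and horizontal distance between mirror and tray below 0.015 m and z of mirror in the frame of tray between 0 and 0.008 m and horizontal distance between gauge and plate below 0.015 m and z of gauge in the frame of plate between 0.008 and 0.016 m); the robot touches nothing.
It fails at once if a part is dropped or thrown (faster than 0.6 m/s while the fingers do not touch it) ((linear speed of lens above 0.6 m/s and contact force between lens and the fingers below 0.1 N) or (linear speed of gauge above 0.6 m/s and contact force between gauge and the fingers below 0.1 N) or (linear speed of mirror above 0.6 m/s and contact force between mirror and the fingers below 0.1 N)).
It fails at once if a part is tipped over (more than 0.8 rad) (angle between any of lens, gauge, mirror's own z axis and vertical above 0.8 rad).
It fails at once if the bottle, the mug or the screwdriver is moved by more than 30 mm (distance of any of bottle, mug, driver from where it was at the start of the episode above 0.03 m).
It also fails if it takes over 122 s, if anything falls off the work surface, if the arm or the gripper's body presses on something with over 40 N, if the wrist force passes 120 N, or if a joint passes its speed limit or range.

ROBOT

A 6-joint arm with a two-finger parallel gripper is mounted at the origin on the work surface. World frame = base frame: x ahead of the robot, y to its left, z up, the work surface at z = 0. Lengths are in m, angles in rad, forces in N, time in s.
With the tool pointing down it reaches from about 0.225 to 0.875 m from the base axis. Payload 3.4 kg.
Tool frame: the origin (TCP) lies at the very end of the fingers, on their centre line; the grasp point (between the pads) lies 19 mm behind it; z points along the fingers, y is the line along which they close (so a half turn about z gives the same grasp; the last joint's range is limited). The gripper opens to 85 mm and grips with 20 to 120 N. Pads are 22 mm wide; open, the fingers measure 114 mm over their backs; the gripper's body (76 mm by 85 mm) begins 54 mm behind the grasp point. The pads swing forward as they close: fully open they stand 13 mm farther back than shut.
Start: joints at [1.048, 0.276, 1.505, -0, 1.361, -0.121], TCP at [0.225, 0.529, 0.231] pointing down, gripper open.
Joint ranges: [-2.89, 2.89], [-0.75, 2.08], [0.22, 2.7], [-1.18, 4.32], [0.11, 2.71], [-2.7, 2.7]. Speed limits (rad/s): [2.57, 2.57, 3.14, 3.14, 3.14, 3.14].

INTERFACE

Orientations are given as a unit quaternion [w, x, y, z].
In Python, from rig import manip, get_image, camera_info gives the robot as it stands. The module is installed in compiled form; this text tells all that it offers.
- The arm moves only by the shell command python3 -m crank 'ROWS' [FORCE]. ROWS is a JSON object of lists of equal length, an entry for each row: "translation": the shift along the tool's x, y, z in mm, a list of three; "roll": the turn about the tool's z in rad; "fingers": the opening, from 0 (shut) to 1 (fully open). A call has 1 to 8 rows; each row shifts and turns the commanded pose from where the row before left it, along the tool's axes as they then stand; what a row does not reach is not made up. A row lasts 1/10 s, in which the tool goes at most 50 mm and 8.59 degrees, less where a joint would pass 70% of its speed; a pose out of reach is approached as far as the arm can. A call is refused whole if a number of a shift passes 50 or a number of a turn 0.15, either way. A call with a gripper value outside its range is refused whole. The fingers move at their own pace and stop on an object; FORCE is the grip in N (left out, the last holds). Time passes only in rows, so rows that do not move let the fingers close. It gives the time, the measured TCP pose, the force, the opening and the grip force at its end, in the units of the state.
- manip.get_state(): the state, without advancing time (a new reading comes with each control period).
- get_image(name): name is "scene" or "top" or "wrist"; returns the picture (400x640x3 uint8, blue, green, red); there is no depth.
- camera_info(name): a dict with "mtx" (3x3 intrinsics, pixels), "D" ([k1, k2, p1, p2, k3] as OpenCV has them; the pictures are not rectified), "rvec" (rotation vector, rad) and "tvec" (3), from world to camera coordinates, as OpenCV has them. Camera axes: x right, y down, z forward; pixel columns grow to the right and rows downward; lengths in m; the calibration is good to about 2 mm. A picture is of the moment at which its call begins: read the wrist's pose just before it. camera_info takes no time and is no camera call; for the wrist camera it gives the pose at the moment of the call.
- manip.sign_off(): hands the job in; it is judged then, once.
The state is a dict: "clock": time; "qpos": joint angles; "qd": joint speeds; "effort": joint torques, N m; "position": TCP position; "ee_rot": TCP orientation; "contact_force": force on the tool from outside, world axes, zero at the start; "moment": the same for the moment, N m; "width": finger opening in m; "gripper_force": force on a finger pad.
Only numpy, scipy, OpenCV 4.12 (cv2) and the standard library are available. Lean on these libraries where they do the work, as an engineer would, in place of code of your own. Each camera call takes 0.05 s, during which the arm holds its last target. There are 200 camera calls.

## Working session

There is one attempt and no reset: what is moved stays moved. The work goes in short steps, Python scripts to look and compute and a shell command to move; the robot and the scene stay as the last step left them, time stands still between calls to the robot, and variables do not carry over. Pictures are saved under pics/ and viewed, at most 14 in all, crops included, and the job is handed in when it is done.

```bash
mkdir -p pics
python3 - <<'E'
from rig import manip,get_image,camera_info
import cv2
print(manip.get_state())
for n in("top","scene"):
    im=get_image(n); cv2.imwrite(f"pics/{n}0.png",im); print(n,camera_info(n))
E
```

```text
{'clock': 0.0, 'qpos': array([ 1.04800728e+00,  2.76579845e-01,  1.50611768e+00,  1.67939208e-05,
        1.36070257e+00, -1.20966384e-01]), 'qd': array([ 2.34041279e-04, -1.57538449e-05, -7.54122612e-04,  8.75271715e-04,
       -1.48737531e-04,  5.17665295e-06]), 'effort': array([-1.36408216e-03, -4.16770434e+01, -2.45809078e+01, -4.38929574e-04,
        1.11592459e-02, -4.38931792e-06]), 'position': array([0.2245993 , 0.52875286, 0.23045451]), 'ee_rot': array([-2.93680465e-04,  1.99564057e-01,  9.79884366e-01, -8.54713355e-04]), 'contact_force': array([-0.00199929, -0.84434904, -0.21663498]), 'moment': array([0.02700549, 0.01825535, 0.02868505]), 'gripper_force': 0.0, 'width': 0.08508820698087402}
top {'mtx': array([[507.36111381,   0.        , 314.14365146],
       [  0.        , 507.36111381, 198.86046984],
       [  0.        ,   0.        ,   1.        ]]), 'D': array([0.05736233, 0.        , 0.        , 0.        , 0.        ]), 'rvec': array([ 2.1053639 , -2.14611197,  0.21543548]), 'tvec': array([0.0090157 , 0.55047447, 1.04462084])}
scene {'mtx': array([[366.61557592,   0.        , 314.36611905],
       [  0.        , 366.61557592, 197.14526302],
       [  0.        ,   0.        ,   1.        ]]), 'D': array([-0.00908171,  0.        ,  0.        ,  0.        ,  0.        ]), 'rvec': array([ 1.78289564,  1.89199971, -0.67093919]), 'tvec': array([ 0.03003315, -0.39003331,  1.16995635])}
```

View pics/top0.png

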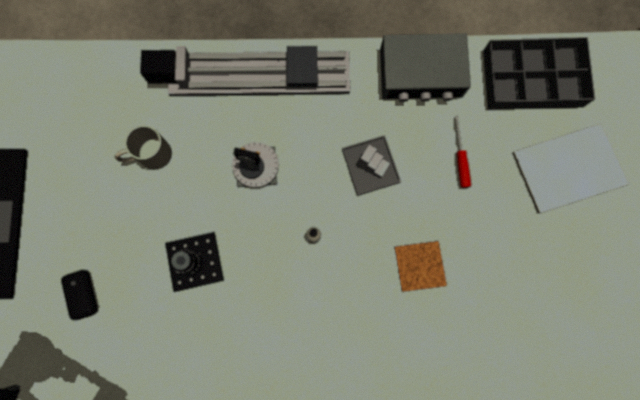

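View pics/scene0.png

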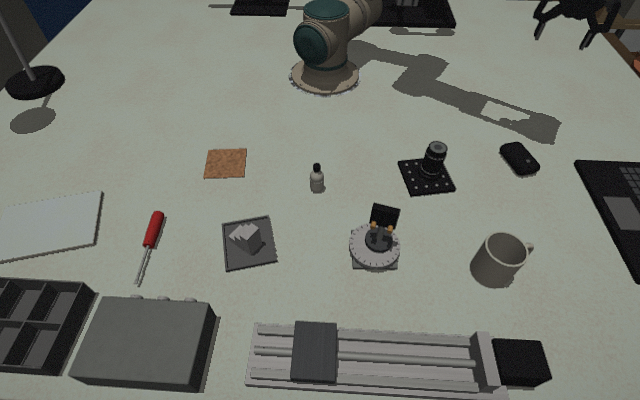

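The top view shows the lens on the plate (about 183,262 px), the mirror on the turntable (255,165), the gauge in the tray (372,165) and the mat at (420,266). The bottle is at (313,235), the mug at (143,147) and the driver at (461,150). I'll enlarge it.

```bash
cat > h.py <<'E'
import numpy as np,cv2
from rig import manip,get_image,camera_info
def ray(name,px,z,ci=None):
    "pixels -> world xy at heights z"
    c=ci or camera_info(name); R=cv2.Rodrigues(c["rvec"])[0]; C=-R.T@c["tvec"]
    px=np.array(px,float).reshape(-1,1,2)
    u=cv2.undistortPoints(px,c["mtx"],c["D"]).reshape(-1,2)
    d=np.c_[u,np.ones(len(u))]@R
    z=np.broadcast_to(z,len(d))
    return C[:2]+d[:,:2]*((z-C[2])/d[:,2])[:,None]
def proj(name,P,ci=None):
    c=ci or camera_info(name)
    return cv2.projectPoints(np.array(P,float).reshape(-1,1,3),c["rvec"],c["tvec"],c["mtx"],c["D"])[0].reshape(-1,2)
E
python3 - <<'E'
import cv2
im=cv2.imread("pics/top0.png")
a=cv2.resize(im[130:300,155:285],None,fx=3,fy=3,interpolation=2)
b=cv2.resize(im[130:300,330:460],None,fx=3,fy=3,interpolation=2)
import numpy as np
o=cv2.convertScaleAbs(np.hstack([a,b]),alpha=1.5,beta=15)
cv2.imwrite("pics/top1.png",o)
E
```

```text
(no output)
```

View pics/top1.png

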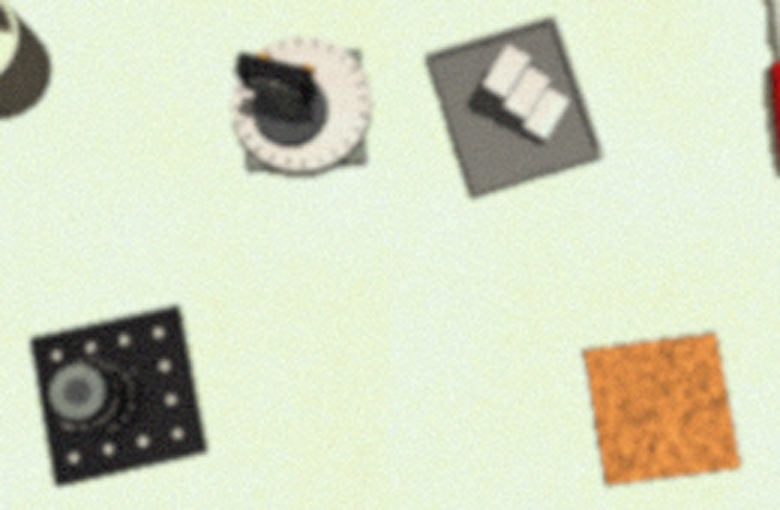

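Run:
```python
from h import *
def T(p):
    p=np.array(p,float).reshape(-1,2); 
    return np.where(p[:,:1]<390,155+p/3*1,330+(p-[390,0])/3)*[1,0]+ (130+p/3)*[0,1]-[.33,.33]
np.set_printoptions(precision=4,suppress=True)
def q(n,p,z):
    w=ray("top",T(p),z); print(n,w.mean(0),*([w,"ang",np.rad2deg(np.arctan2(*(w[1]-w[0])[::-1]))] if len(w)>1 else []))
q("plate",[(32,338),(179,307),(206,453),(57,485)],.012)
q("tray",[(427,55),(552,18),(601,156),(472,197)],.010)
q("mat",[(583,350),(714,332),(740,467),(607,485)],.004)
q("turn",[(301,106)],.026)
q("lens",[(78,391)],.085)
q("mirfoot",[(290,107)],.038)
q("knobs",[(263,57),(308,68)],.095)
q("gauge mid",[(528,92)],.044)
q("gauge ends",[(508,69),(548,113)],[.024,.064]);q("g2",[(508,69),(548,113)],[.064,.024])
for px,z in(((313.5,237),.04),((143,147),.09)): print(ray("top",[px],z))
im=cv2.imread("pics/scene0.png")
o=cv2.resize(im[190:290,205:415],None,fx=3.8,fy=3.8,interpolation=2)
cv2.imwrite("pics/sc1.png",cv2.convertScaleAbs(o,alpha=1.5,beta=15))
```

```text
plate [0.4246 0.262 ] [[0.4674 0.3259]
 [0.488  0.2197]
 [0.3815 0.1983]
 [0.3615 0.304 ]] ang -79.0354268423661
tray [ 0.6351 -0.1324] [[ 0.6764 -0.0683]
 [ 0.7041 -0.1651]
 [ 0.5949 -0.1972]
 [ 0.5651 -0.0988]] ang -74.04350760687609
mat [ 0.4061 -0.2321] [[ 0.4494 -0.1772]
 [ 0.4611 -0.2748]
 [ 0.3625 -0.2867]
 [ 0.3512 -0.1895]] ang -83.1757755607535
turn [0.6354 0.1291]
lens [0.4225 0.2732]
mirfoot [0.6316 0.1359]
knobs [0.6489 0.1327] [[0.6531 0.1485]
 [0.6446 0.1169]] ang -105.11114600884518
gauge mid [ 0.6366 -0.1395]
gauge ends [ 0.6377 -0.1393] [[ 0.6602 -0.128 ]
 [ 0.6152 -0.1505]] ang -153.41895861634825
g2 [ 0.6371 -0.1398] [[ 0.6487 -0.1229]
 [ 0.6255 -0.1566]] ang -124.56390190299385
[[0.4693 0.0014]]
[[0.6613 0.3576]]
```

View pics/sc1.png

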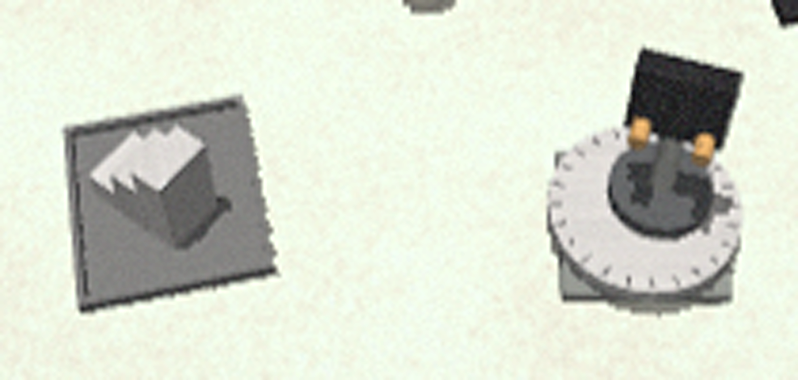

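The scene crop shows the gauge's tall step at the right, which is +y/+x. The mirror's knobs at (640,131) and (705,148) face the camera. So the gauge is at about (0.637, -0.140) with yaw about 55°, and the mirror at about (0.632, 0.136) with yaw about -15°. I'll start with the gauge.

```bash
cat >> h.py <<'E'
def delta(x,y,z,yaw):
    "mm in the present tool axes, and roll, to bring TCP to x,y,z with tool y at yaw deg (mod 180)"
    s=manip.get_state(); w,a,b,c=s["ee_rot"]
    from scipy.spatial.transform import Rotation as Ro
    R=Ro.from_quat([a,b,c,w]).as_matrix()
    cy=np.degrees(np.arctan2(R[1,1],R[0,1])); r=(cy-yaw+90)%180-90
    d=R.T@(np.array([x,y,z])-s["position"])*1000
    print("t%.1f pos"%s["clock"],s["position"].round(4),"yaw %.1f q6 %.2f tilt %.3f w %.4f"%(cy,s["qpos"][5],np.hypot(R[0,2],R[1,2]),s["width"]),"| d",d.round(1),"roll %.3f"%np.radians(r))
E
python3 -m crank '{"translation":[[-40,-28,0],[-40,-28,0],[-40,-28,0],[-40,-28,0],[-40,-28,0],[-40,-28,0],[-40,-28,0],[-40,-28,0]],"roll":[0,0,0,0,0,0,0,0],"fingers":[1,1,1,1,1,1,1,1]}'
python3 -m crank '{"translation":[[-40,-28,0],[-40,-28,0],[-40,-28,0],[-40,-28,0],[-40,-28,0],[-40,-28,0],[-40,-28,0],[-40,-28,0]],"roll":[0,0,0,0,0,0,0,0],"fingers":[1,1,1,1,1,1,1,1]}'
python3 -m crank '{"translation":[[0,0,0],[0,0,0],[0,0,0],[0,0,0],[0,0,0],[0,0,0],[0,0,0],[0,0,0]],"roll":[0.148,0.148,0.148,0.148,0.148,0.148,0.148,0.148],"fingers":[1,1,1,1,1,1,1,1]}'
python3 -m crank '{"translation":[[0,0,0],[0,0,0],[0,0,0],[0,0,0],[0,0,0]],"roll":[0.148,0.148,0.148,0.148,0],"fingers":[1,1,1,1,1]}'
python3 -c "
from h import *
delta(.6415,-.1335,.2,-35)
cv2.imwrite('pics/w1.png',get_image('wrist'))"
```

```text
clock: 0.9
position: [0.4322, 0.1961, 0.2311]
ee_rot: [-0.0, 0.2, 0.98, 0.0]
contact_force: [-0.6, 0.1, -1.2]
width: 0.0852
gripper_force: 0.0
clock: 1.7
position: [0.6393, -0.1352, 0.2307]
ee_rot: [-0.0, 0.2, 0.98, 0.0]
contact_force: [0.7, -0.7, -0.8]
width: 0.0854
gripper_force: 0.0
clock: 2.5
position: [0.6384, -0.1333, 0.2306]
ee_rot: [-0.001, 0.715, 0.7, -0.0]
contact_force: [-0.2, 0.1, 0.3]
width: 0.0857
gripper_force: 0.0
clock: 3.0
position: [0.6384, -0.1333, 0.2307]
ee_rot: [-0.0, 0.886, 0.464, -0.0]
contact_force: [0.3, -0.3, 0.0]
width: 0.0857
gripper_force: 0.0
t3.0 pos [ 0.6384 -0.1333  0.2307] yaw -34.8 q6 0.29 tilt 0.001 w 0.0857 | d [ 1.6  2.7 30.7] roll 0.004
```

View pics/w1.png

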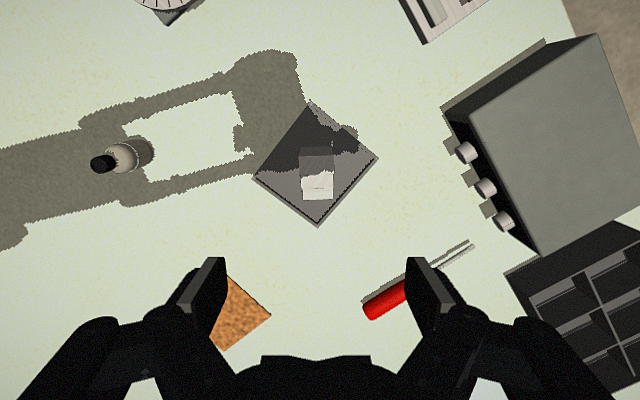

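The gauge sits at about (317,172) px, aligned with the image axes, so its yaw is right. I'll overlay the model on an enlarged crop.

```bash
cat >> h.py <<'E'
def pose(P,x,y,z,yaw):
    a=np.radians(yaw);P=np.array(P,float)/1000
    return np.c_[x+P[:,0]*np.cos(a)-P[:,1]*np.sin(a),y+P[:,0]*np.sin(a)+P[:,1]*np.cos(a),z+P[:,2]]
E
python3 - <<'E'
from h import *
im=cv2.imread("pics/w1.png"); ci=camera_info("wrist")
x0,y0,s=245,95,5
o=cv2.resize(im[y0:y0+140,x0:x0+140],None,fx=4.2,fy=4.2,interpolation=2);s=4.2
o=cv2.convertScaleAbs(o,alpha=1.6,beta=20)
def draw(P,col):
    p=((proj("wrist",P,ci)+.5-[x0,y0])*s).astype(int); cv2.polylines(o,[p],True,col,1)
for a,b,h in((-30,-10,20),(-10,10,40),(10,30,60)):
    draw(pose([(a,-18,h),(b,-18,h),(b,18,h),(a,18,h)],.637,-.140,.004,55.4),(0,0,255))
draw(pose([(a,b,10) for a,b in((-58,-52),(58,-52),(58,52),(-58,52))],.6351,-.1324,0,14.5),(0,255,0))
cv2.imwrite("pics/w1b.png",o)
E
```

```text
(no output)
```

View pics/w1b.png

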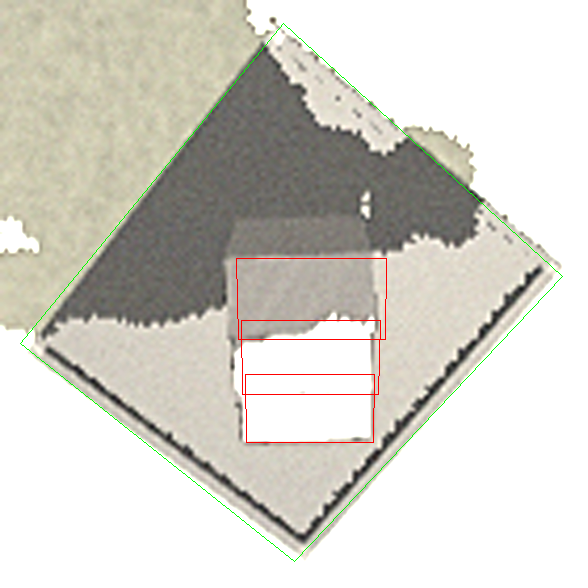

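The overlay matches to about 2 mm, so I'll descend and grip.

```bash
python3 -m crank '{"translation":[[1,1,40],[0,0,40],[0,0,40],[0,0,40],[0,0,30],[0,0,17],[0,0,10],[0,0,0]],"roll":[0,0,0,0,0,0,0,0],"fingers":[1,1,1,1,1,1,1,1]}' 40
python3 -m crank '{"translation":[[0,0,0],[0,0,0],[0,0,0],[0,0,0],[0,0,0],[0,0,0],[0,0,0],[0,0,0]],"roll":[0,0,0,0,0,0,0,0],"fingers":[0,0,0,0,0,0,0,0]}' 40
python3 -c "
from h import *
delta(.6403,-.1326,.2,-35)"
```

```text
clock: 3.85
position: [0.6392, -0.1328, 0.0128]
ee_rot: [-0.001, 0.886, 0.464, -0.001]
contact_force: [-0.8, -0.3, 0.5]
width: 0.0855
gripper_force: 0.0
clock: 4.65
position: [0.6409, -0.1333, 0.0157]
ee_rot: [0.001, 0.886, 0.464, 0.001]
contact_force: [-1.5, 0.9, 7.0]
width: 0.0358
gripper_force: 41.6
t4.7 pos [ 0.6409 -0.1333  0.0157] yaw -34.8 q6 0.30 tilt 0.002 w 0.0358 | d [   0.4   -0.5 -184.3] roll 0.004
```

```bash
python3 -m crank '{"translation":[[0,0,-4],[0,0,-15],[0,0,-30],[0,0,-40],[0,0,-40],[0,0,-20],[0,0,0]],"roll":[0,0,0,0,0,0,0],"fingers":[0,0,0,0,0,0,0]}' 40
python3 -c "
from h import *
delta(.411,-.226,.0185,-35)"
```

```text
clock: 5.35
position: [0.642, -0.1337, 0.1668]
ee_rot: [0.002, 0.886, 0.463, 0.002]
contact_force: [0.6, -0.4, -2.8]
width: 0.0353
gripper_force: 40.7
t5.3 pos [ 0.642  -0.1337  0.1668] yaw -34.8 q6 0.30 tilt 0.007 w 0.0353 | d [-207.8 -138.1  147. ] roll 0.004
```

```bash
python3 -m crank '{"translation":[[-20,-14,0],[-38,-25,0],[-38,-25,0],[-38,-25,0],[-38,-25,0],[-24,-16,0],[-12,-8,0],[0,0,0]],"roll":[0,0,0,0,0,0,0,0],"fingers":[0,0,0,0,0,0,0,0]}' 40
python3 -m crank '{"translation":[[0,0,35],[0,0,35],[0,0,30],[0,0,17],[0,0,0],[0,0,0]],"roll":[0,0,0,0,0,0],"fingers":[0,0,0,0,0,0]}' 40
python3 -c "
from h import *
delta(.411,-.226,.0185,-35)"
```

```text
clock: 6.15
position: [0.4061, -0.225, 0.1621]
ee_rot: [-0.001, 0.887, 0.462, -0.001]
contact_force: [0.3, 0.3, -2.1]
width: 0.0359
gripper_force: 40.7
clock: 6.75
position: [0.4093, -0.2251, 0.046]
ee_rot: [-0.0, 0.886, 0.464, 0.0]
contact_force: [0.4, 0.7, -1.8]
width: 0.0353
gripper_force: 40.6
t6.8 pos [ 0.4093 -0.2251  0.046 ] yaw -34.7 q6 -0.05 tilt 0.001 w 0.0353 | d [ 0.2  1.9 27.5] roll 0.005
```

```bash
python3 -m crank '{"translation":[[0,0,12],[0,0,8],[0,0,5],[0,0,2],[0,0,0]],"roll":[0,0,0,0,0],"fingers":[0,0,0,0,0]}' 40
```

```text
clock: 7.25
position: [0.4083, -0.2253, 0.0194]
ee_rot: [0.0, 0.886, 0.463, 0.0]
contact_force: [0.4, -0.6, -1.8]
width: 0.0358
gripper_force: 40.8
```

```bash
python3 -m crank '{"translation":[[0,0,2],[0,0,0],[0,0,0]],"roll":[0,0,0],"fingers":[0,0,0]}' 40
python3 -m crank '{"translation":[[0,0,1],[0,0,0],[0,0,0]],"roll":[0,0,0],"fingers":[0,0,0]}' 40
python3 -m crank '{"translation":[[0,0,1],[0,0,0],[0,0,0]],"roll":[0,0,0],"fingers":[0,0,0]}' 40
```

```text
clock: 7.55
position: [0.4082, -0.2253, 0.0174]
ee_rot: [0.0, 0.886, 0.463, 0.0]
contact_force: [0.2, 0.3, -2.1]
width: 0.0353
gripper_force: 40.8
clock: 7.85
position: [0.4081, -0.2252, 0.0163]
ee_rot: [-0.0, 0.886, 0.463, 0.0]
contact_force: [0.4, 0.9, -3.0]
width: 0.0354
gripper_force: 40.8
clock: 8.15
position: [0.4083, -0.2254, 0.0157]
ee_rot: [0.0, 0.886, 0.463, 0.0]
contact_force: [-1.1, 0.9, 2.8]
width: 0.0355
gripper_force: 41.2
```

It touches down at z = 0.0157, so I'll release and retreat.

```bash
python3 -m crank '{"translation":[[0,0,0],[0,0,0],[0,0,0],[0,0,0],[0,0,-20],[0,0,-50],[0,0,-50],[0,0,-50]],"roll":[0,0,0,0,0,0,0,0],"fingers":[1,1,1,1,1,1,1,1]}' 40
python3 -m crank '{"translation":[[0,0,-50],[0,0,-15],[0,0,0]],"roll":[-0.14,-0.14,-0.06],"fingers":[1,1,1]}' 40
python3 -c "
from h import *
delta(.6316,.1359,.24,-15)
cv2.imwrite('pics/t2.png',get_image('top'))"
```

```text
clock: 8.95
position: [0.4078, -0.2249, 0.187]
ee_rot: [-0.0, 0.886, 0.463, -0.0]
contact_force: [1.0, -0.5, -0.8]
width: 0.0856
gripper_force: 0.0
clock: 9.25
position: [0.4097, -0.2264, 0.254]
ee_rot: [0.004, 0.794, 0.608, 0.001]
contact_force: [-0.2, -0.1, -0.5]
width: 0.0848
gripper_force: 0.0
t9.2 pos [ 0.4097 -0.2264  0.254 ] yaw -15.1 q6 -0.39 tilt 0.008 w 0.0848 | d [407.6 119.9  13.7] roll -0.001
```

```bash
python3 -m crank '{"translation":[[45,13,0],[45,13,0],[45,13,0],[45,13,0],[45,13,0],[45,13,0],[45,14,0],[45,14,0]],"roll":[0,0,0,0,0,0,0,0],"fingers":[1,1,1,1,1,1,1,1]}' 40
python3 -m crank '{"translation":[[45,13,0],[0,0,0],[0,0,0]],"roll":[0,0,0],"fingers":[1,1,1]}' 40
python3 - <<'E'
from h import *
delta(.6316,.1359,.24,-15)
ci=camera_info("wrist"); w=get_image("wrist"); cv2.imwrite("pics/w2.png",w)
def draw(P,col): cv2.polylines(w,[np.rint(proj("wrist",P,ci)).astype(int)],True,col,1)
t=np.linspace(0,6.28,40)
draw(pose([(a,b,112) for a,b in((-7,-25),(7,-25),(7,25),(-7,25))],.6316,.1359,.026,-15),(0,0,255))
draw(pose([(19,b,69) for b in(-16,16)],.6316,.1359,.026,-15),(0,255,255))
draw(pose([(28*np.cos(a),28*np.sin(a),12) for a in t],.6316,.1359,.026,-15),(0,0,255))
draw(pose([(52*np.cos(a),52*np.sin(a),26) for a in t],.6354,.1291,0,0),(0,255,0))
T=cv2.imread("pics/t2.png")[130:300,330:460]
o=np.hstack([w,cv2.resize(T,(160,400))[:, :]])
cv2.imwrite("pics/w2b.png",cv2.convertScaleAbs(o,alpha=1.4,beta=15))
E
```

```text
clock: 10.1
position: [0.6057, 0.0959, 0.2494]
ee_rot: [-0.0, 0.795, 0.606, -0.001]
contact_force: [0.5, -0.2, 0.6]
width: 0.0853
gripper_force: 0.0
clock: 10.4
position: [0.6294, 0.1347, 0.2487]
ee_rot: [-0.001, 0.795, 0.607, -0.001]
contact_force: [-0.8, -1.2, -0.5]
width: 0.0854
gripper_force: 0.0
t10.4 pos [0.6294 0.1347 0.2487] yaw -15.2 q6 0.37 tilt 0.003 w 0.0854 | d [1.8 1.9 8.7] roll -0.004
```

View pics/w2b.png

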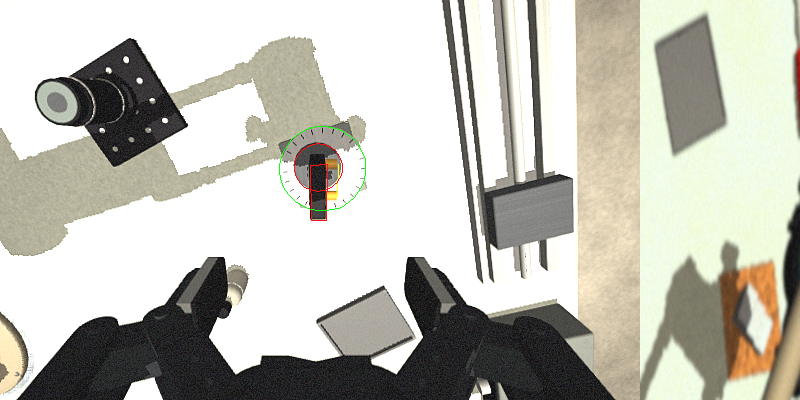

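The mirror overlay matches and the gauge stands upright on the mat. I'll grip the mount across its thickness, above the knobs.

```bash
python3 -m crank '{"translation":[[2,2,40],[0,0,40],[0,0,30],[0,0,17],[0,0,10],[0,0,0]],"roll":[0,0,0,0,0,0],"fingers":[1,1,1,1,1,1]}' 40
python3 -m crank '{"translation":[[0,0,0],[0,0,0],[0,0,0],[0,0,0],[0,0,0],[0,0,0],[0,0,0],[0,0,0]],"roll":[0,0,0,0,0,0,0,0],"fingers":[0.45,0.35,0.28,0.24,0.22,0.2,0.1,0]}' 40
python3 -m crank '{"translation":[[0,0,0],[0,0,0],[0,0,0]],"roll":[0,0,0],"fingers":[0,0,0]}' 40
python3 -c "
from h import *
delta(.6316,.1359,.24,-15)"
```

```text
clock: 11.05
position: [0.6309, 0.134, 0.1123]
ee_rot: [-0.001, 0.795, 0.606, -0.001]
contact_force: [-0.0, -0.5, 0.1]
width: 0.0854
gripper_force: 0.0
clock: 11.85
position: [0.632, 0.1356, 0.1134]
ee_rot: [-0.0, 0.795, 0.607, -0.0]
contact_force: [-1.7, 0.2, 1.3]
width: 0.0129
gripper_force: 43.2
clock: 12.15
position: [0.632, 0.1355, 0.1134]
ee_rot: [-0.0, 0.795, 0.607, -0.0]
contact_force: [-0.9, 1.5, 1.9]
width: 0.0129
gripper_force: 43.3
t12.2 pos [0.632  0.1355 0.1134] yaw -15.3 q6 0.37 tilt 0.000 w 0.0129 | d [   0.3   -0.6 -126.6] roll -0.005
```

```bash
python3 -m crank '{"translation":[[0,0,-3],[0,0,-10],[0,0,-25],[0,0,-30],[0,0,-25],[0,0,-10],[0,0,0]],"roll":[0,0,0,0,0,0,0],"fingers":[0,0,0,0,0,0,0]}' 40
python3 -c "
from h import *
delta(.6351,-.1324,.0914,-15)"
```

```text
clock: 12.85
position: [0.6332, 0.1354, 0.2182]
ee_rot: [0.001, 0.795, 0.607, 0.002]
contact_force: [-0.5, 0.0, -2.5]
width: 0.0129
gripper_force: 42.7
t12.8 pos [0.6332 0.1354 0.2182] yaw -15.3 q6 0.37 tilt 0.004 w 0.0129 | d [-258.    72.   126.7] roll -0.005
```

```bash
python3 -m crank '{"translation":[[-20,6,0],[-35,10,0],[-40,11,0],[-43,12,0],[-40,11,0],[-40,11,0],[-25,7,0],[-15,4,0]],"roll":[0,0,0,0,0,0,0,0],"fingers":[0,0,0,0,0,0,0,0]}' 40
python3 -m crank '{"translation":[[0,0,0],[0,0,0],[0,0,20],[0,0,35],[0,0,30],[0,0,10],[0,0,0],[0,0,0]],"roll":[0,0,0,0,0,0,0,0],"fingers":[0,0,0,0,0,0,0,0]}' 40
python3 -c "
from h import *
delta(.6351,-.1324,.0914,-15)
ci=camera_info('wrist');w=get_image('wrist');cv2.imwrite('pics/w3.png',cv2.convertScaleAbs(w,alpha=1.4,beta=15))"
```

```text
clock: 13.65
position: [0.6326, -0.1348, 0.2141]
ee_rot: [-0.001, 0.796, 0.606, -0.001]
contact_force: [-0.1, 0.8, -3.0]
width: 0.0133
gripper_force: 42.7
clock: 14.45
position: [0.6347, -0.1318, 0.1226]
ee_rot: [0.001, 0.795, 0.607, 0.001]
contact_force: [-0.8, -1.2, -1.3]
width: 0.0134
gripper_force: 42.7
t14.4 pos [ 0.6347 -0.1318  0.1226] yaw -15.2 q6 -0.05 tilt 0.002 w 0.0134 | d [-0.5  0.4 31.2] roll -0.004
```

View pics/w3.png

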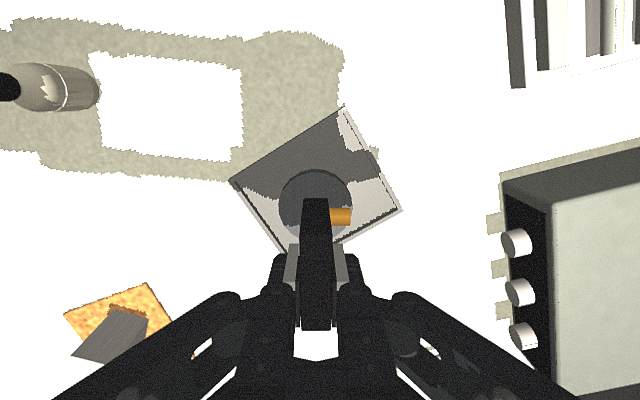

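The mirror is upright in the grip. Its foot is centred at about (316,207) px, with a radius of about 37 px.

```bash
python3 -c "
from h import *
print(ray('wrist',[(316,207)],.047), ray('wrist',[(230,181),(344,106),(401,210)],.01))"
python3 -m crank '{"translation":[[0,0,12],[0,0,9],[0,0,6],[0,0,2],[0,0,0]],"roll":[0,0,0,0,0],"fingers":[0,0,0,0,0]}' 40
```

```text
[[ 0.6357648  -0.13056281]] [[ 0.56779352 -0.10124691]
 [ 0.67626224 -0.06715551]
 [ 0.70409344 -0.16600074]]
clock: 15.0
position: [0.6334, -0.1325, 0.092]
ee_rot: [-0.0, 0.795, 0.607, -0.0]
contact_force: [0.3, 0.9, -1.9]
width: 0.013
gripper_force: 42.7
```

```bash
python3 -m crank '{"translation":[[0,0,1],[0,0,0],[0,0,0]],"roll":[0,0,0],"fingers":[0,0,0]}' 40
python3 -m crank '{"translation":[[0,0,1],[0,0,0],[0,0,0]],"roll":[0,0,0],"fingers":[0,0,0]}' 40
python3 -m crank '{"translation":[[0,0,1],[0,0,0],[0,0,0]],"roll":[0,0,0],"fingers":[0,0,0]}' 40
```

```text
clock: 15.3
position: [0.6338, -0.1325, 0.0914]
ee_rot: [0.0, 0.795, 0.607, 0.0]
contact_force: [0.2, -0.2, -2.0]
width: 0.0132
gripper_force: 42.7
clock: 15.6
position: [0.6338, -0.1324, 0.0913]
ee_rot: [0.0, 0.795, 0.607, 0.0]
contact_force: [-2.2, 0.4, 5.7]
width: 0.0133
gripper_force: 43.8
clock: 15.9
position: [0.6338, -0.1324, 0.0913]
ee_rot: [0.001, 0.795, 0.607, 0.0]
contact_force: [-2.3, 1.4, 10.9]
width: 0.0133
gripper_force: 44.4
```

```bash
python3 -m crank '{"translation":[[0,0,-1],[0,0,0],[0,0,0],[0,0,0],[0,0,0],[0,0,-5],[0,0,-20],[0,0,-40]],"roll":[0,0,0,0,0,0,0,0],"fingers":[0.2,0.3,0.5,0.8,1,1,1,1]}' 40
python3 -m crank '{"translation":[[0,0,-40],[0,0,-40],[0,0,0]],"roll":[0,0,0],"fingers":[1,1,1]}' 40
python3 -c "
from h import *
delta(.4225,.2732,.24,-15)"
```

```text
clock: 16.7
position: [0.6314, -0.1318, 0.1528]
ee_rot: [-0.003, 0.795, 0.607, -0.002]
contact_force: [0.7, 0.5, 0.2]
width: 0.0853
gripper_force: 0.0
clock: 17.0
position: [0.637, -0.1335, 0.2428]
ee_rot: [0.006, 0.795, 0.607, 0.004]
contact_force: [1.5, -0.6, 0.1]
width: 0.0855
gripper_force: 0.0
t17.0 pos [ 0.637  -0.1335  0.2428] yaw -15.3 q6 -0.05 tilt 0.014 w 0.0855 | d [ 335.7 -314.2   -1.7] roll -0.005
```

```bash
python3 -m crank '{"translation":[[34,-31,0],[34,-31,0],[34,-31,0],[34,-31,0],[34,-31,0],[34,-31,0],[34,-31,0],[34,-31,0]],"roll":[0,0,0,0,0,0,0,0],"fingers":[1,1,1,1,1,1,1,1]}' 40
python3 -m crank '{"translation":[[34,-31,0],[30,-34,0],[0,0,0],[0,0,0]],"roll":[0,0,0,0],"fingers":[1,1,1,1]}' 40
python3 - <<'E'
from h import *
delta(.4225,.2732,.24,-15)
ci=camera_info("wrist"); w=get_image("wrist")
t=np.linspace(0,6.28,40)
w=cv2.convertScaleAbs(w,alpha=1.4,beta=15)
def draw(P,col): cv2.polylines(w,[np.rint(proj("wrist",P,ci)).astype(int)],True,col,1)
draw(pose([(21*np.cos(a),21*np.sin(a),85) for a in t],.4225,.2732,.012,-15),(0,0,255))
draw(pose([(27*np.cos(a),27*np.sin(a),10) for a in t],.4225,.2732,.012,-15),(0,0,255))
draw(pose([(a,b,12) for a,b in((-55,-55),(55,-55),(55,55),(-55,55))],.4246,.262,0,11),(0,255,0))
cv2.imwrite("pics/w4.png",np.vstack([w,cv2.resize(get_image("top")[130:220,220:420],(640,200),interpolation=2)[:200]]))
E
```

```text
clock: 17.8
position: [0.4649, 0.1967, 0.2352]
ee_rot: [-0.0, 0.795, 0.607, 0.0]
contact_force: [0.8, -0.3, -0.0]
width: 0.0856
gripper_force: 0.0
clock: 18.2
position: [0.4197, 0.2748, 0.2352]
ee_rot: [0.0, 0.794, 0.608, -0.0]
contact_force: [0.9, 0.6, 0.5]
width: 0.0855
gripper_force: 0.0
t18.2 pos [0.4197 0.2748 0.2352] yaw -15.1 q6 0.71 tilt 0.001 w 0.0855 | d [-0.8  3.2 -4.8] roll -0.002
```

View pics/w4.png

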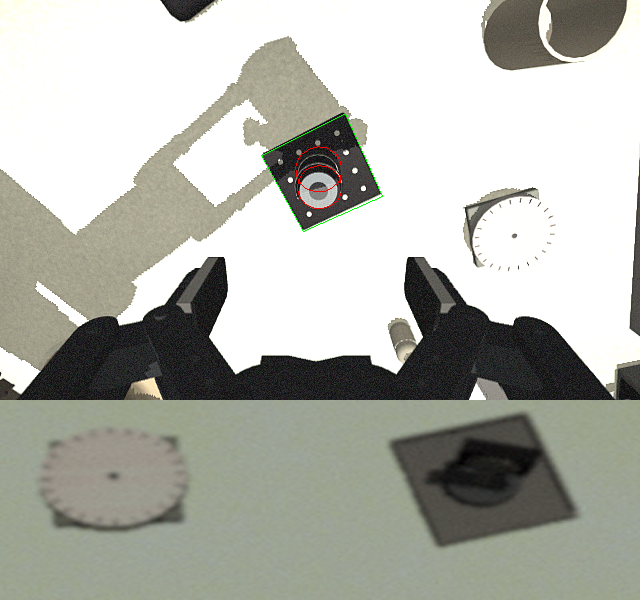

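Lens and plate overlays match, and the mirror stands in the tray. I'll grip the lens and refine the turntable centre from its dot, at (514,236) in the wrist view.

```bash
python3 -c "
from h import *
print(ray('wrist',[(514,236)],.026),ray('top',[(255.3,164.2)],.026))"
python3 -m crank '{"translation":[[0,3,40],[0,0,40],[0,0,40],[0,0,35],[0,0,22],[0,0,12],[0,0,0]],"roll":[0,0,0,0,0,0,0],"fingers":[1,1,1,1,1,1,1]}' 40
python3 -m crank '{"translation":[[0,0,0],[0,0,0],[0,0,0],[0,0,0],[0,0,0],[0,0,0],[0,0,0],[0,0,0]],"roll":[0,0,0,0,0,0,0,0],"fingers":[0.7,0.6,0.55,0.5,0.4,0.2,0,0]}' 40
python3 -m crank '{"translation":[[0,0,0],[0,0,-3],[0,0,-10],[0,0,-25],[0,0,-30],[0,0,-25],[0,0,-10],[0,0,0]],"roll":[0,0,0,0,0,0,0,0],"fingers":[0,0,0,0,0,0,0,0]}' 40
```

```text
[[0.63776993 0.12606664]] [[0.63727312 0.12843174]]
clock: 19.0
position: [0.4229, 0.2714, 0.0444]
ee_rot: [-0.0, 0.796, 0.606, -0.002]
contact_force: [-1.0, 0.7, 0.6]
width: 0.0855
gripper_force: 0.0
clock: 19.8
position: [0.4237, 0.2736, 0.0474]
ee_rot: [0.0, 0.795, 0.607, 0.001]
contact_force: [-0.9, -1.1, 6.3]
width: 0.0448
gripper_force: 42.0
clock: 20.6
position: [0.424, 0.2738, 0.1507]
ee_rot: [0.0, 0.795, 0.607, 0.002]
contact_force: [-0.2, -0.2, -2.8]
width: 0.0448
gripper_force: 41.8
```

```bash
python3 -c "
from h import *
delta(.638,.128,.0614,-15)"
```

```text
t20.6 pos [0.424  0.2738 0.1507] yaw -15.3 q6 0.70 tilt 0.003 w 0.0448 | d [-84.4 244.6  89.8] roll -0.005
```

```bash
python3 -m crank '{"translation":[[-7,20,0],[-12,35,0],[-14,40,0],[-14,40,0],[-14,40,0],[-12,35,0],[-8,23,0],[-4,12,0]],"roll":[0,0,0,0,0,0,0,0],"fingers":[0,0,0,0,0,0,0,0]}' 40
python3 -m crank '{"translation":[[0,0,0],[0,0,15],[0,0,25],[0,0,20],[0,0,10],[0,0,0],[0,0,0]],"roll":[0,0,0,0,0,0,0],"fingers":[0,0,0,0,0,0,0]}' 40
python3 - <<'E'
from h import *
delta(.638,.128,.0614,-15)
ci=camera_info('wrist');w=cv2.convertScaleAbs(get_image('wrist'),alpha=1.4,beta=15)
t=np.linspace(0,6.28,40)
cv2.polylines(w,[np.rint(proj("wrist",pose([(52*np.cos(a),52*np.sin(a),26) for a in t],.637,.128,0,0),ci)).astype(int)],True,(0,255,0),1)
cv2.imwrite('pics/w5.png',w)
E
```

```text
clock: 21.4
position: [0.638, 0.125, 0.1467]
ee_rot: [-0.001, 0.796, 0.606, -0.001]
contact_force: [0.0, -0.4, -3.4]
width: 0.045
gripper_force: 41.9
clock: 22.1
position: [0.637, 0.1275, 0.0798]
ee_rot: [-0.0, 0.795, 0.607, 0.0]
contact_force: [0.3, -0.6, -2.3]
width: 0.0445
gripper_force: 41.9
t22.1 pos [0.637  0.1275 0.0798] yaw -15.3 q6 0.36 tilt 0.000 w 0.0445 | d [ 0.8  0.9 18.4] roll -0.004
```

View pics/w5.png

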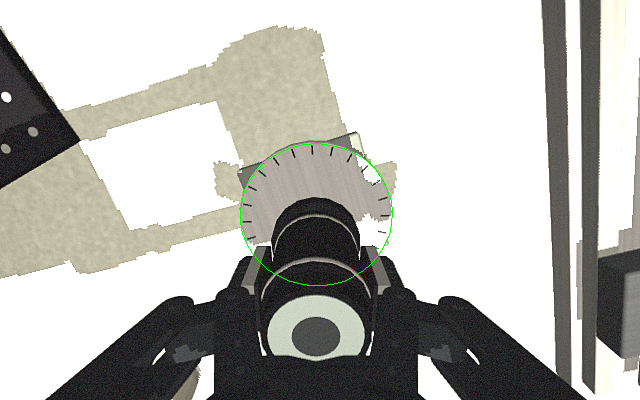

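The turntable overlay matches, with the lens upright above it and centred at about x = 316 px. I'll lower it.

```bash
python3 -m crank '{"translation":[[0,0,8],[0,0,5],[0,0,3],[0,0,2],[0,0,0],[0,0,0]],"roll":[0,0,0,0,0,0],"fingers":[0,0,0,0,0,0]}' 40
python3 -m crank '{"translation":[[0,0,1],[0,0,0],[0,0,0]],"roll":[0,0,0],"fingers":[0,0,0]}' 40
```

```text
clock: 22.75
position: [0.6371, 0.1268, 0.0615]
ee_rot: [0.0, 0.795, 0.607, 0.0]
contact_force: [-0.5, -1.0, -0.1]
width: 0.0447
gripper_force: 42.0
clock: 23.05
position: [0.6371, 0.1267, 0.0614]
ee_rot: [0.0, 0.795, 0.607, 0.0]
contact_force: [-2.7, -0.6, 4.6]
width: 0.0447
gripper_force: 42.6
```

```bash
python3 -m crank '{"translation":[[0,0,0],[0,0,0],[0,0,0],[0,0,0],[0,0,0],[0,0,-10],[0,0,-30],[0,0,-50]],"roll":[0,0,0,0,0,0,0,0],"fingers":[0.6,0.7,0.8,0.9,1,1,1,1]}' 40
python3 -m crank '{"translation":[[0,0,-50],[0,0,-30],[0,0,0],[0,0,0]],"roll":[0,0,0.14,0.14],"fingers":[1,1,1,1]}' 40
python3 -m crank '{"translation":[[0,0,0],[0,0,0],[0,0,0]],"roll":[0.06,0,0],"fingers":[1,1,1]}' 40
python3 -c "
from h import *
delta(.4083,-.2254,.24,-34.7)"
```

```text
clock: 23.85
position: [0.6348, 0.1265, 0.1484]
ee_rot: [-0.002, 0.795, 0.607, -0.003]
contact_force: [1.4, 0.6, -0.3]
width: 0.0851
gripper_force: 0.0
clock: 24.25
position: [0.6379, 0.1269, 0.2333]
ee_rot: [0.001, 0.873, 0.487, 0.002]
contact_force: [0.4, 0.4, 0.2]
width: 0.0856
gripper_force: 0.0
clock: 24.55
position: [0.6371, 0.1268, 0.2308]
ee_rot: [0.0, 0.886, 0.464, 0.0]
contact_force: [-0.4, -0.1, 0.4]
width: 0.0851
gripper_force: 0.0
t24.6 pos [0.6371 0.1268 0.2308] yaw -34.7 q6 0.70 tilt 0.001 w 0.0851 | d [-419.8   12.4   -9.4] roll -0.000
```

```bash
python3 -m crank '{"translation":[[-47,1,0],[-47,1,0],[-47,1,0],[-47,1,0],[-47,1,0],[-47,1,0],[-47,2,0],[-47,2,0]],"roll":[0,0,0,0,0,0,0,0],"fingers":[1,1,1,1,1,1,1,1]}' 40
python3 -m crank '{"translation":[[-44,2,0],[0,0,0],[0,0,0],[0,0,0]],"roll":[0,0,0,0],"fingers":[1,1,1,1]}' 40
python3 - <<'E'
from h import *
delta(.4083,-.2254,.018,-34.7)
ci=camera_info('wrist');w=cv2.convertScaleAbs(get_image('wrist'),alpha=1.4,beta=15)
for a,b,h in((-30,-10,20),(-10,10,40),(10,30,60)):
    cv2.polylines(w,[np.rint(proj("wrist",pose([(a,-18,h),(b,-18,h),(b,18,h),(a,18,h)],.4038,-.2317,.004,55.4),ci)).astype(int)],True,(0,0,255),1)
cv2.imwrite("pics/w6.png",np.vstack([w,cv2.resize(get_image("top")[130:220,220:420],(640,200),interpolation=2)]))
E
```

```text
clock: 25.35
position: [0.4297, -0.189, 0.2307]
ee_rot: [0.0, 0.886, 0.464, 0.0]
contact_force: [0.1, -0.9, 0.4]
width: 0.0856
gripper_force: 0.0
clock: 25.75
position: [0.4078, -0.2243, 0.2304]
ee_rot: [-0.0, 0.886, 0.464, 0.0]
contact_force: [-0.8, 0.4, -0.3]
width: 0.0855
gripper_force: 0.0
t25.8 pos [ 0.4078 -0.2243  0.2304] yaw -34.7 q6 -0.05 tilt 0.001 w 0.0855 | d [ -0.8   1.  212.4] roll -0.000
```

View pics/w6.png

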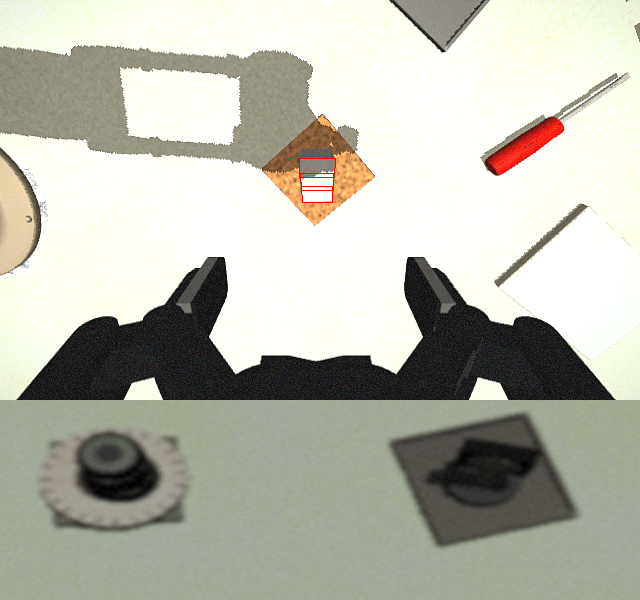

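The lens stands on the turntable and the gauge is where expected on the mat. I'll grip the gauge.

```bash
python3 -m crank '{"translation":[[-1,0,45],[0,0,45],[0,0,40],[0,0,40],[0,0,25],[0,0,15],[0,0,0]],"roll":[0,0,0,0,0,0,0],"fingers":[1,1,1,1,1,1,1]}' 40
python3 -m crank '{"translation":[[0,0,0],[0,0,0],[0,0,0],[0,0,0],[0,0,0],[0,0,0],[0,0,0],[0,0,0]],"roll":[0,0,0,0,0,0,0,0],"fingers":[0.7,0.6,0.5,0.4,0.3,0.1,0,0]}' 40
python3 -m crank '{"translation":[[0,0,0],[0,0,-3],[0,0,-10],[0,0,-30],[0,0,-40],[0,0,-40],[0,0,-20],[0,0,0]],"roll":[0,0,0,0,0,0,0,0],"fingers":[0,0,0,0,0,0,0,0]}' 40
python3 -c "
from h import *
delta(.4246+.0044,.262+.0063,.028,-34.7)"
```

```text
clock: 26.55
position: [0.4061, -0.2237, 0.0183]
ee_rot: [-0.002, 0.886, 0.465, -0.001]
contact_force: [-0.2, 0.2, 0.5]
width: 0.0854
gripper_force: 0.0
clock: 27.35
position: [0.4077, -0.2263, 0.0214]
ee_rot: [0.001, 0.886, 0.463, 0.001]
contact_force: [-0.6, 2.1, 5.7]
width: 0.0357
gripper_force: 40.6
clock: 28.15
position: [0.4085, -0.2272, 0.1667]
ee_rot: [0.003, 0.886, 0.463, 0.002]
contact_force: [0.1, -0.8, -2.6]
width: 0.0355
gripper_force: 40.7
t28.1 pos [ 0.4085 -0.2272  0.1667] yaw -34.8 q6 -0.05 tilt 0.008 w 0.0355 | d [ 418.7 -266.8  136.5] roll -0.001
```

```bash
python3 -m crank '{"translation":[[20,-13,0],[38,-24,0],[38,-24,0],[38,-24,0],[38,-24,0],[38,-24,0],[38,-24,0],[38,-24,0]],"roll":[0,0,0,0,0,0,0,0],"fingers":[0,0,0,0,0,0,0,0]}' 40
python3 -m crank '{"translation":[[38,-24,0],[38,-24,0],[32,-21,0],[18,-12,0],[7,-5,0],[0,0,0],[0,0,0]],"roll":[0,0,0,0,0,0,0],"fingers":[0,0,0,0,0,0,0]}' 40
python3 -m crank '{"translation":[[0,0,20],[0,0,35],[0,0,30],[0,0,20],[0,0,0],[0,0,0]],"roll":[0,0,0,0,0,0],"fingers":[0,0,0,0,0,0]}' 40
python3 - <<'E'
from h import *
delta(.429,.2683,.0294,-34.7)
ci=camera_info('wrist');w=cv2.convertScaleAbs(get_image('wrist'),alpha=1.4,beta=15)
cv2.polylines(w,[np.rint(proj("wrist",pose([(a,b,12) for a,b in((-55,-55),(55,-55),(55,55),(-55,55))],.4246,.262,0,11),ci)).astype(int)],True,(0,255,0),1)
cv2.imwrite("pics/w7.png",w)
E
```

```text
clock: 28.95
position: [0.4197, 0.1139, 0.1618]
ee_rot: [-0.0, 0.886, 0.463, -0.001]
contact_force: [1.8, -0.2, -1.9]
width: 0.0355
gripper_force: 40.6
clock: 29.65
position: [0.4258, 0.2693, 0.1625]
ee_rot: [0.0, 0.886, 0.463, -0.001]
contact_force: [0.8, -0.5, -2.5]
width: 0.0352
gripper_force: 40.6
clock: 30.25
position: [0.4268, 0.2696, 0.0586]
ee_rot: [0.0, 0.886, 0.463, -0.0]
contact_force: [0.6, 0.1, -2.9]
width: 0.0354
gripper_force: 40.6
t30.2 pos [0.4268 0.2696 0.0586] yaw -34.9 q6 1.03 tilt 0.000 w 0.0354 | d [ 0.2  2.5 29.2] roll -0.003
```

View pics/w7.png

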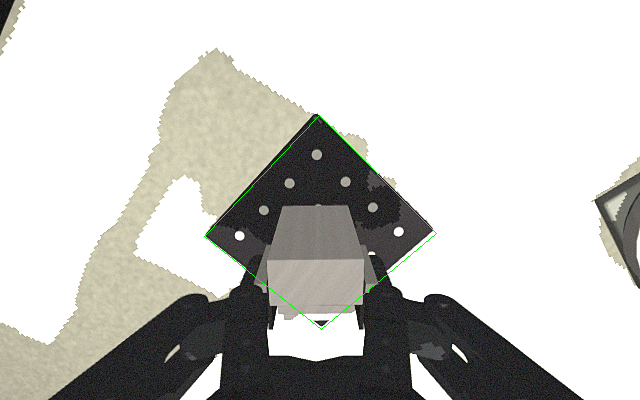

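The plate overlay matches and the gauge is over its middle at about (317,230) px. I'll lower it with a +2 mm y correction.

```bash
python3 -m crank '{"translation":[[0,2,11],[0,0,8],[0,0,5],[0,0,3],[0,0,1],[0,0,0],[0,0,0]],"roll":[0,0,0,0,0,0,0],"fingers":[0,0,0,0,0,0,0]}' 40
python3 -m crank '{"translation":[[0,0,1],[0,0,0],[0,0,0]],"roll":[0,0,0],"fingers":[0,0,0]}' 40
python3 -m crank '{"translation":[[0,0,1],[0,0,0],[0,0,0]],"roll":[0,0,0],"fingers":[0,0,0]}' 40
```

```text
clock: 31.0
position: [0.4283, 0.2696, 0.0305]
ee_rot: [-0.0, 0.886, 0.464, 0.0]
contact_force: [0.1, -0.1, -1.5]
width: 0.0355
gripper_force: 40.7
clock: 31.3
position: [0.4284, 0.2696, 0.0295]
ee_rot: [-0.0, 0.886, 0.463, 0.0]
contact_force: [0.2, -0.3, -1.5]
width: 0.0353
gripper_force: 40.7
clock: 31.6
position: [0.4284, 0.2697, 0.0294]
ee_rot: [0.0, 0.886, 0.464, 0.001]
contact_force: [-2.2, -0.8, 6.3]
width: 0.0354
gripper_force: 41.5
```

```bash
python3 -m crank '{"translation":[[0,0,0],[0,0,0],[0,0,0],[0,0,0],[0,0,0],[0,0,-10],[0,0,-40],[0,0,-50]],"roll":[0,0,0,0,0,0,0,0],"fingers":[0.5,0.6,0.7,0.9,1,1,1,1]}' 40
python3 -m crank '{"translation":[[0,0,-50],[0,0,-50],[35,-30,0],[35,-30,0],[35,-30,0],[35,-30,0],[0,0,0],[0,0,0]],"roll":[0,0,0,0,0,0,0,0],"fingers":[1,1,1,1,1,1,1,1]}' 40
python3 - <<'E'
from h import *
delta(.4,.3,.2,-34.7)
im=cv2.convertScaleAbs(get_image("top"),alpha=1.4,beta=15)
s=cv2.convertScaleAbs(get_image("scene")[130:300,190:530],alpha=1.4)
o=np.vstack([cv2.resize(im[120:310,110:480],(740,380),interpolation=2),cv2.resize(s,(440,220))[:,:440].copy() if 0 else cv2.copyMakeBorder(cv2.resize(s,(440,220)),0,0,0,300,0)])
cv2.imwrite("pics/end.png",o)
E
```

```text
clock: 32.4
position: [0.4266, 0.2687, 0.1282]
ee_rot: [-0.0, 0.886, 0.463, -0.003]
contact_force: [0.4, -0.3, -0.8]
width: 0.0858
gripper_force: 0.0
clock: 33.2
position: [0.4089, 0.4533, 0.2283]
ee_rot: [0.0, 0.886, 0.464, -0.0]
contact_force: [-0.7, -0.5, -0.4]
width: 0.0857
gripper_force: 0.0
t33.2 pos [0.4089 0.4533 0.2283] yaw -34.7 q6 1.33 tilt 0.001 w 0.0857 | d [-131.2   79.9   28.5] roll 0.001
```

View pics/end.png

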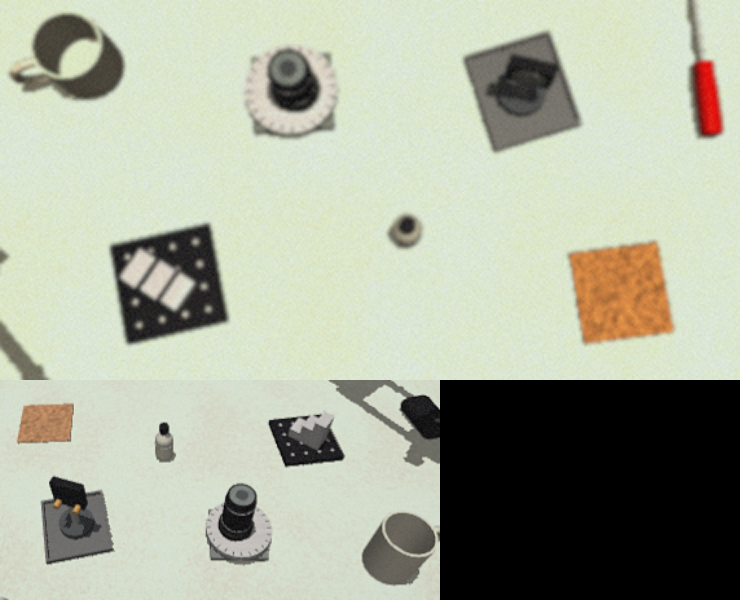

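All three parts stand upright on their stations and the mat is empty. I'll check the offsets from pixels: gauge mid-step (160,281), lens top (288,67), mirror foot (520,95).

```bash
python3 -c "
from h import *
f=lambda u,v,z:ray('top',[(110+u/2-.25,120+v/2-.25)],z)[0]
for n,a,c in(('gauge',f(160,281,.052),(.4246,.262)),('lens',f(288,67,.111),(.637,.128)),('mirror',f(520,95,.016),(.635,-.133))): print(n,a,np.linalg.norm(a-c)*1000)"
```

```text
gauge [0.42408848 0.2624874 ] 0.7065463197491432
lens [0.63807023 0.12272098] 5.386413085749407
mirror [ 0.62825595 -0.12936446] 7.661548305772042
```

```bash
python3 -c "
from rig import manip
print(manip.sign_off())"
```

```text
the job is handed in; nothing more can be done
None
```

I handed the job in at about 33 s: the lens is on the turntable, the mirror in the tray and the gauge on the plate, all upright and measured within about 8 mm of centre (limit 15 mm), with the mat empty and the bottle, mug and screwdriver left where they were.

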